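# Tip the amber marbles out of the scoop

### The arm

A 6-joint arm with a two-finger parallel gripper is mounted at the origin on the work surface. World frame = base frame: x ahead of the robot, y to its left, z up, the work surface at z = 0. Lengths are in m, angles in rad, forces in N, time in s.
With the tool pointing down it reaches from about 0.4 to 0.825 m from the base axis. Payload 7 kg.
Tool frame: the origin (TCP) lies on the centre line of the jaws, within the pads' length; the fingertips stand tip_reach ahead of it and the grasp point (between the pads) is the TCP (tip_reach is the distance from the TCP to the fingertips, in m); z points along the fingers, y is the line along which they close (so a half turn about z gives the same grasp; the last joint's range is limited). The gripper opens to 88 mm and grips with 3 to 60 N. Pads are 19 mm wide; open, the fingers measure 130 mm over their backs; the gripper's body (78 mm by 193 mm) begins 47 mm behind the grasp point.
Start: joints at [-0.871, 0.359, 0.012, 0, -1.224, -0.288], TCP at [0.27, -0.619, 0.246] pointing down, gripper open.
Joint ranges: [-3.07, 3.07], [-1.43, 2.12], [-1.02, 1.25], [-3.03, 1.67], [-3.05, -0], [-3.03, 3.03]. Speed limits (rad/s): [2.39, 2.39, 3.01, 3.14, 3.14, 3.14].

### API

Orientations are given as [roll, pitch, yaw] about the fixed x, y, z axes, in that order (R = Rz(yaw) Ry(pitch) Rx(roll)).
In Python, from station import get_state, grab_frame, calibration, job_done, find_in, mark_of, tip_reach gives the robot as it stands.
- The arm moves only by the shell command python3 -m handwheel 'ROWS' [OPENING] [FORCE]. ROWS is JSON, a list of rows, each an object with "delta_pos": the shift along the world's x, y, z in units of 30 mm (1.0 is 30 mm), a list of three; "dr": the turn, a rotation vector about the world's x, y, z in degrees, a list of three. In form: [{"delta_pos": [tx, ty, tz], "dr": [rx, ry, rz]}, ...]. A call has 1 to 10 rows; each row shifts and turns the commanded pose from where the row before left it; what a row does not reach is not made up. A row lasts 1/10 s, in which the tool goes at most 50 mm and 8.59 degrees, less where a joint would pass 70% of its speed; a pose out of reach is approached as far as the arm can. A call is refused whole if a number of a shift passes 1 or a number of a turn 8.59, either way. A call with a gripper value outside its range is refused whole. OPENING is the closure, from -1 (fully open) to 1 (shut), set as the call begins (- or left out, the last holds). The fingers move at their own pace and stop on an object; FORCE is the grip in N (left out, the last holds). Time passes only in rows, so rows that do not move let the fingers close. It gives the time, the measured TCP pose, the force, the opening and the grip force at its end, in the units of the state.
- get_state(): the state, without advancing time (a new reading comes with each control period).
- grab_frame(name): name is "side" or "top"; returns the picture (384x512x3 uint8, red, green, blue); there is no depth.
- calibration(name): a dict with "fx", "fy", "cx", "cy" (pixels), "extrinsics" (4x4, takes a point from world to camera coordinates). Camera axes: x right, y down, z forward; pixel columns grow to the right and rows downward; lengths in m; the calibration is good to about 2 mm. A picture is of the moment at which its call begins. calibration takes no time and is no camera call.
- job_done(): hands the job in; it is judged then, once.
Trained networks look in the newest picture that a camera, given by its name, has taken for a name from the list of things; names that differ only in an ending like _2 or _b are one class to them, and where a whole thing is asked for, a point or a joint stands for the part that bears it (a point fixed in the world has none). Each returns a list of dicts, best first, with "conf" (0 to 1); they miss things now and then, are a little off and sometimes report something else, mostly with a low value. They report only what shows in the picture. A call takes as long as a camera call. They do not tell look-alikes from the thing itself.
- find_in(camera, query): "location" ([column, row] in pixels, amid what is visible of it).
- mark_of(camera, query): "location" ([column, row] in pixels: a listed point, or the origin of a listed thing).
The state is a dict: "t": time; "q": joint angles; "qd": joint speeds; "joint_efforts": joint torques, N m; "eef_pos": TCP position; "ee_rot": TCP orientation; "force": force on the tool from outside, world axes, zero at the start; "moment": the same for the moment, N m; "width": finger opening in m; "gripper_force": force on a finger pad.
Only numpy, scipy, OpenCV 4.12 (cv2) and the standard library are available. Lean on these libraries where they do the work, as an engineer would, in place of code of your own. Each camera call takes 0.05 s, during which the arm holds its last target. There are 200 camera calls.

### The job

Pick up the little aluminium scoop by its wooden handle, lift it level, and with its nose a few centimetres above the wooden tray tip it nose-down to 40 degrees and keep it there for two seconds, so that both amber marbles roll into the tray while the green one stays in its pocket. Bring the scoop level again while it is still up, then set it gently back, level, on the middle of its cork mat and let go. Do not touch the marbles with the fingers, and leave the jar, the hammer and the red glass offcuts where they are.

Things in the scene. Friction and masses are not known exactly. Their poses are not given: they have to be found in the camera images.
- scoop: Loose open aluminium scoop, 0.16 to 0.26 kg, 138 mm long (x -68 to +70), 66 mm wide (74 mm at the two handle uprights), sides 40 mm high, 3 mm thick. Origin: under its flat base, on the centre line; x points to the open nose, z up. Base x -68 to +40. From the back: pocket with the green marble, blue sill, floor climbing to the nose. Starts level on the mat, heading varies.
- handle (a point): Middle of the dark wooden handle bar bridging the scoop: 14 mm thick along scoop x, 20 mm tall, 66 mm along scoop y between uprights. 5 mm behind the scoop's origin in x, 72 mm above its base. Pinch it from above, one finger before and one behind the bar; fingers may reach 25 mm below this point.
- lip (a point): Middle of the floor's front edge at the nose, where marbles leave: 70 mm ahead of the scoop's origin, 25 mm above its base. The floor climbs to it at 12 degrees from 4 mm high at the sill, so the amber marbles, resting against the sill when level, roll out once tipped beyond about 12 degrees nose-down.
- pocket (a point): Middle of the green marble's pocket at that marble's centre height: 51 mm behind the scoop's origin, 15 mm above its base. Pocket 28 mm long, floor 4 mm above the base; the blue sill in front is 6 mm thick and 6 mm above the pocket floor: the marble climbs it only beyond about 60 degrees.
- amber1_center (a point): Centre of the first loose amber glass marble, 22 mm in diameter, 14 g.
- amber2_center (a point): Centre of the second amber glass marble, the same.
- green_center (a point): Centre of the loose dark green glass marble, 22 mm in diameter, 14 g; it must stay in the scoop's pocket.
- mat: Fixed cork mat 190 x 130 mm, 5 mm thick, long side along its x; origin in the middle of its underside, on the bench. The scoop starts on it and goes back on it.
- tray: Fixed open wooden tray lined with grey felt, 170 x 170 mm outside, 40 mm high, walls and floor 5 mm thick; origin in the middle of its underside, on the bench.
- jar: Bystander: closed amber jar with a white cap, 60 mm in diameter, 85 mm high, standing; origin under its middle.
- hammer: Bystander: hammer lying on the bench, 240 mm long, handle along its -x, under 60 mm high.
- offcuts: Bystander: small red block of glass offcuts, 70 x 50 x 18 mm; origin under its middle.
There are look-alikes about, which are no part of the job. There is more than one size of the scoop; the one meant has the size given above.

How it is judged:
By the outcome, as a careful person would: the job done as asked, in the order asked, and still so for the second after the job is handed in, with the robot touching nothing.
It also fails if it takes over 61 s, if anything falls off the work surface, if the arm or the gripper's body presses on something with over 40 N, if the wrist force passes 120 N, or if a joint passes its speed limit or range.

## Working session

There is one attempt and no reset: what is moved stays moved. The work goes in short steps, Python scripts to look and compute and a shell command to move; the robot and the scene stay as the last step left them, time stands still between calls to the robot, and variables do not carry over. Pictures are saved under pics/ and viewed, at most 10 in all, crops included, and the job is handed in when it is done.

```bash
mkdir -p pics
cat > h.py <<'E'
import numpy as np, cv2
from station import *
def ray(cam,px):
    c=calibration(cam);T=np.array(c["extrinsics"]);R=T[:3,:3];o=-R.T@T[:3,3]
    return o,R.T@np.array([(px[0]-c["cx"])/c["fx"],(px[1]-c["cy"])/c["fy"],1.])
def at(cam,px,z):
    o,d=ray(cam,px);return o+d*(z-o[2])/d[2]
def proj(cam,p):
    c=calibration(cam);T=np.array(c["extrinsics"]);q=T[:3,:3]@np.array(p)+T[:3,3]
    return np.array([c["fx"]*q[0]/q[2]+c["cx"],c["fy"]*q[1]/q[2]+c["cy"]])
def tri(a,b):
    A=np.zeros((3,3));v=np.zeros(3)
    for cam,px in(("top",a),("side",b)):
        o,d=ray(cam,px);d=d/np.linalg.norm(d);M=np.eye(3)-np.outer(d,d);A+=M;v+=M@o
    p=np.linalg.solve(A,v);return p,np.linalg.norm(proj("top",p)-a)
def grab(cam,name):
    im=cv2.cvtColor(grab_frame(cam),cv2.COLOR_RGB2BGR);cv2.imwrite("pics/"+name,im);return im
E
python3 - <<'E'
from h import *
print(get_state(),tip_reach)
a=grab("top","top0.png");b=grab("side","side0.png")
for q in["scoop","handle","lip","pocket","amber1_center","green_center","mat","tray","jar","hammer","offcuts"]:
    for c in("top","side"):
        print(q,c,[(np.round(r["location"]).tolist(),round(r["conf"],2)) for r in mark_of(c,q)[:4]])
cv2.imwrite("pics/t0.png",cv2.resize(a,(780,585)));cv2.imwrite("pics/s0.png",cv2.resize(b,(780,585)))
E
```

```text
{'t': 0.0, 'q': array([-8.70870921e-01,  3.59391293e-01,  1.10729511e-02, -3.84331329e-04,
       -1.22410261e+00, -2.88129717e-01]), 'qd': array([-0.00093289, -0.0005648 , -0.00017833,  0.00015837, -0.00078764,
        0.00048489]), 'joint_efforts': array([-1.62929398e-03, -5.82717812e+01,  2.93046552e+01,  6.99687481e+00,
        6.84214581e-03, -1.89465595e-04]), 'eef_pos': array([ 0.26999576, -0.61814911,  0.24461979]), 'ee_rot': array([ 3.13993233e+00, -1.15298529e-04, -2.72992776e+00]), 'force': array([-0.40843234,  0.38276421,  0.27111919]), 'moment': array([0.01593887, 0.02307638, 0.0172301 ]), 'gripper_force': 0.0, 'width': 0.08780469464358964} 0.019
scoop top [([296.0, 173.0], 0.91), ([363.0, 280.0], 0.82), ([383.0, 164.0], 0.6)]
scoop side [([320.0, 147.0], 0.81), ([279.0, 182.0], 0.64)]
handle top [([390.0, 158.0], 0.81), ([304.0, 169.0], 0.79), ([373.0, 287.0], 0.77), ([274.0, 160.0], 0.33)]
handle side [([280.0, 159.0], 0.84), ([322.0, 137.0], 0.62)]
lip top [([274.0, 160.0], 0.83), ([404.0, 176.0], 0.82), ([400.0, 253.0], 0.74), ([295.0, 174.0], 0.4)]
lip side [([335.0, 144.0], 0.89), ([251.0, 177.0], 0.68)]
pocket top [([367.0, 156.0], 0.89), ([345.0, 301.0], 0.74), ([320.0, 186.0], 0.63)]
pocket side [([298.0, 171.0], 0.78), ([309.0, 146.0], 0.77), ([391.0, 221.0], 0.66)]
amber1_center top [([305.0, 187.0], 0.5)]
amber1_center side [([299.0, 173.0], 0.65), ([282.0, 182.0], 0.55)]
green_center top [([319.0, 185.0], 0.55)]
green_center side [([298.0, 176.0], 0.41)]
mat top [([295.0, 176.0], 0.77)]
mat side [([278.0, 185.0], 0.78)]
tray top [([132.0, 140.0], 0.66)]
tray side [([139.0, 241.0], 0.96)]
jar top [([218.0, 91.0], 0.75)]
jar side [([178.0, 176.0], 0.72)]
hammer top [([219.0, 222.0], 0.57), ([132.0, 140.0], 0.45)]
hammer side [([258.0, 238.0], 0.7)]
offcuts top [([220.0, 127.0], 0.74)]
offcuts side [([199.0, 196.0], 0.94)]
```

View pics/t0.png

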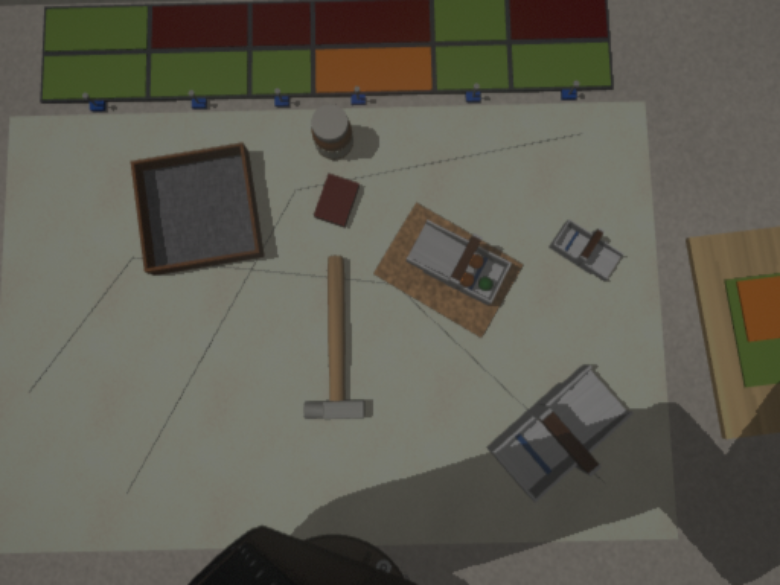

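View pics/s0.png

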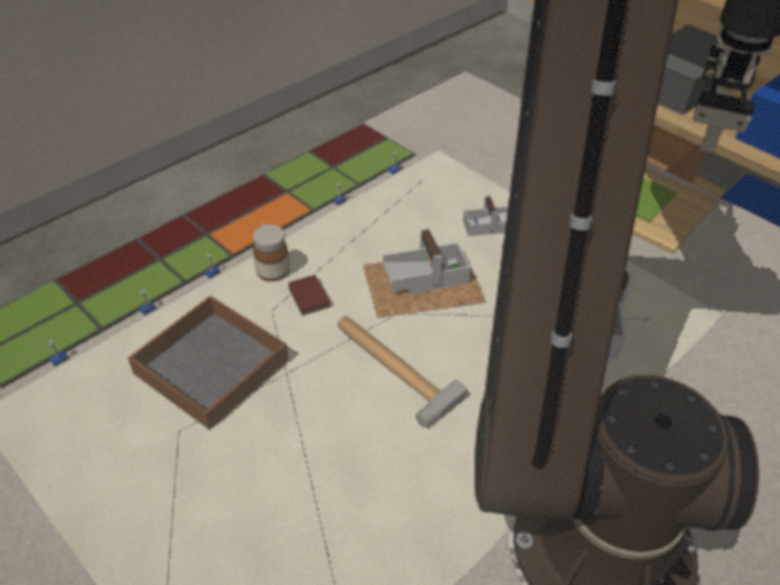

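Top view, in 512-wide pixels: there are three scoops. One is on the mat with the marbles (296,173), one is a large empty scoop (363,280), and one is a small empty scoop (383,164). The tray is at about (129,137), the jar at (218,87), the offcuts at (221,131) and the hammer at (220,225). I choose the scoop on the mat and will check its size, with a crop.

Run:
```python
from h import *
t=cv2.imread("pics/top0.png");cv2.imwrite("pics/c0.png",cv2.resize(t[125:230,240:360],None,fx=6,fy=5.7,interpolation=cv2.INTER_CUBIC)[:600])
P=lambda n,p:print(n,np.round(p,4))
for n,a,b in[("handle",(304,169),(280,159)),("lip",(274,160),(251,177)),("pocket",(320,186),(298,171)),("scoop",(296,173),(279,182))]:
    p,e=tri(a,b);print(n,p.round(4),round(e,1))
P("handle z",at("top",(304,169),.077));P("lip",at("top",(274,160),.03));P("pocket",at("top",(320,186),.02));P("scoop",at("top",(296,173),.005));P("mat",at("top",(295,176),0))
print("big",np.linalg.norm(at("top",(400,253),.035)-at("top",(345,301),.02)),"small",np.linalg.norm(at("top",(404,176),.02)-at("top",(367,156),.015)))
# mat corners, tray corners in 780 view
s=512/780
m=[at("top",(x*s,y*s),.005) for x,y in[(418,204),(522,267),(482,336),(375,274)]];P("mat",m);P("matc",np.mean(m,0))
m=[at("top",(x*s,y*s),.04) for x,y in[(132,162),(244,146),(263,256),(148,272)]];P("tray",m);P("trayc",np.mean(m,0))
P("jar",at("top",(218,87),.085));P("off",at("top",(221,131),.018));P("hammerend",at("top",(220,168),.03))
P("tray side",at("side",(139,241),0))
c=calibration("top");T=np.array(c["extrinsics"]);print(-T[:3,:3].T@T[:3,3],c["fx"])
```

```text
handle [ 0.5061 -0.1927  0.086 ] 1.2
lip [ 0.5396 -0.1295  0.0389] 3.3
pocket [ 0.4746 -0.2325  0.0407] 1.2
scoop [ 0.5055 -0.1872  0.0094] 1.2
handle z [ 0.5056 -0.1954  0.077 ]
lip [ 0.5354 -0.1346  0.03  ]
pocket [ 0.475  -0.2376  0.02  ]
scoop [ 0.5083 -0.186   0.005 ]
mat [ 0.5021 -0.1839  0.    ]
big 0.15935644329134993 small 0.09369486457585277
mat [[ 0.6021 -0.1387  0.005 ]
 [ 0.5005 -0.2934  0.005 ]
 [ 0.3976 -0.2285  0.005 ]
 [ 0.495  -0.0703  0.005 ]]
matc [ 0.4988 -0.1827  0.005 ]
tray [[0.6678 0.2892 0.04  ]
 [0.6884 0.1214 0.04  ]
 [0.5206 0.0928 0.04  ]
 [0.5009 0.2614 0.04  ]]
trayc [0.5944 0.1912 0.04  ]
jar [ 0.6888 -0.0147  0.085 ]
off [ 0.6086 -0.0147  0.018 ]
hammerend [ 0.5199 -0.0122  0.03  ]
tray side [ 0.5973  0.1957 -0.    ]
[ 0.36780224 -0.0849796   0.92408674] 401.3835419912406
```

View pics/c0.png

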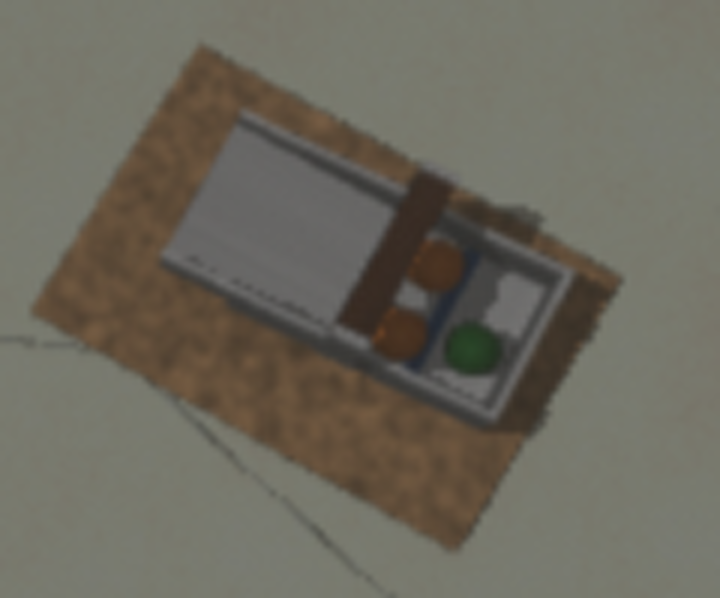

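The crop confirms the choice. The mat scoop holds two amber marbles and one green one, and its lip-to-pocket distance of 0.120 m matches the 0.121 m given. The large scoop measures 0.159 m and the small one 0.094 m. The handle is near (0.502,-0.197,0.077) and the heading is about 62 degrees, so the tool has to turn about -51 degrees.

```bash
python3 -m handwheel '[{"delta_pos":[0.515,0.935,0],"dr":[0,0,-3.4]},{"delta_pos":[0.515,0.935,0],"dr":[0,0,-3.4]},{"delta_pos":[0.515,0.935,0],"dr":[0,0,-3.4]},{"delta_pos":[0.515,0.935,0],"dr":[0,0,-3.4]},{"delta_pos":[0.515,0.935,0],"dr":[0,0,-3.4]},{"delta_pos":[0.515,0.935,0],"dr":[0,0,-3.4]},{"delta_pos":[0.515,0.935,0],"dr":[0,0,-3.4]},{"delta_pos":[0.515,0.935,0],"dr":[0,0,-3.4]},{"delta_pos":[0.515,0.935,0],"dr":[0,0,-3.4]},{"delta_pos":[0.515,0.935,0],"dr":[0,0,-3.4]}]' -1 25
python3 -m handwheel '[{"delta_pos":[0.515,0.935,-0.4],"dr":[0,0,-3.4]},{"delta_pos":[0.515,0.935,-0.4],"dr":[0,0,-3.4]},{"delta_pos":[0.515,0.935,-0.4],"dr":[0,0,-3.4]},{"delta_pos":[0.515,0.935,-0.4],"dr":[0,0,-3.4]},{"delta_pos":[0.515,0.935,-0.4],"dr":[0,0,-3.4]},{"delta_pos":[0,0,0],"dr":[0,0,0]},{"delta_pos":[0,0,0],"dr":[0,0,0]}]'
python3 - <<'E'
from h import *
s=get_state();print(s["eef_pos"],s["ee_rot"],s["q"])
a=grab("top","top1.png");b=grab("side","side1.png")
o=np.hstack([cv2.resize(a[90:260,200:370],(400,400),interpolation=cv2.INTER_CUBIC),cv2.resize(b[60:230,200:370],(400,400),interpolation=cv2.INTER_CUBIC)])
cv2.imwrite("pics/c1.png",o)
E
```

```text
t: 2.2
eef_pos: [0.4252, -0.3369, 0.2458]
ee_rot: [-3.141, 0.001, 2.958]
force: [0.2, -0.0, 0.1]
width: 0.0876
gripper_force: 0.0
t: 2.9
eef_pos: [0.5021, -0.1972, 0.1854]
ee_rot: [-3.141, -0.001, 2.666]
force: [0.3, -0.1, 0.3]
width: 0.0877
gripper_force: 0.0
[ 0.50209652 -0.19718016  0.18537484] [-3.14118911e+00 -5.18808457e-04  2.66552504e+00] [-1.06021756e-02  1.85912834e-01 -3.72519631e-01  1.50568612e-04
 -1.01300861e+00 -2.03634139e+00]
```

View pics/c1.png

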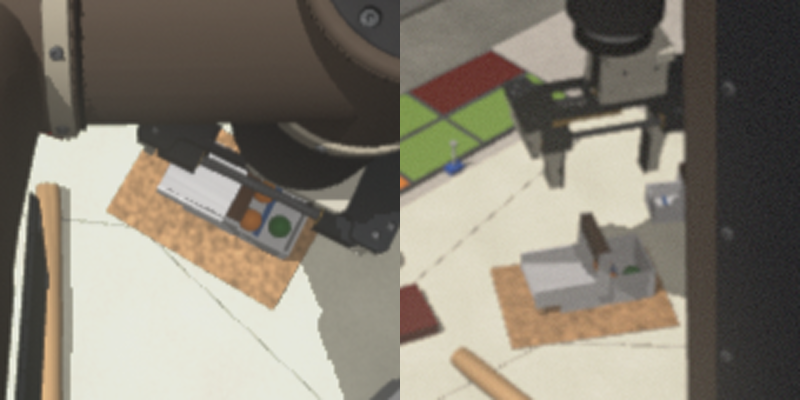

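The gripper is parallel to the scoop and straddles the bar. I'll descend 108 mm and then close.

```bash
python3 -m handwheel '[{"delta_pos":[0,0,-0.5],"dr":[0,0,0]},{"delta_pos":[0,0,-0.5],"dr":[0,0,0]},{"delta_pos":[0,0,-0.5],"dr":[0,0,0]},{"delta_pos":[0,0,-0.5],"dr":[0,0,0]},{"delta_pos":[0,0,-0.5],"dr":[0,0,0]},{"delta_pos":[0,0,-0.5],"dr":[0,0,0]},{"delta_pos":[0,0,-0.3],"dr":[0,0,0]},{"delta_pos":[0,0,-0.3],"dr":[0,0,0]},{"delta_pos":[0,0,0],"dr":[0,0,0]}]'
python3 -m handwheel '[{"delta_pos":[0,0,0],"dr":[0,0,0]},{"delta_pos":[0,0,0],"dr":[0,0,0]},{"delta_pos":[0,0,0],"dr":[0,0,0]},{"delta_pos":[0,0,0],"dr":[0,0,0]},{"delta_pos":[0,0,0],"dr":[0,0,0]},{"delta_pos":[0,0,0],"dr":[0,0,0]},{"delta_pos":[0,0,0],"dr":[0,0,0]},{"delta_pos":[0,0,0],"dr":[0,0,0]},{"delta_pos":[0,0,0],"dr":[0,0,0]},{"delta_pos":[0,0,0],"dr":[0,0,0]}]' 0.2 20
```

```text
t: 3.9
eef_pos: [0.5013, -0.1981, 0.0768]
ee_rot: [-3.141, -0.001, 2.663]
force: [-0.1, -0.5, -0.5]
width: 0.0875
gripper_force: 0.0
t: 4.9
eef_pos: [0.5019, -0.1978, 0.0775]
ee_rot: [-3.142, -0.0, 2.663]
force: [-0.2, 0.8, -0.1]
width: 0.0352
gripper_force: 0.0
```

```bash
python3 -m handwheel '[{"delta_pos":[0,0,0],"dr":[0,0,0]},{"delta_pos":[0,0,0],"dr":[0,0,0]},{"delta_pos":[0,0,0],"dr":[0,0,0]},{"delta_pos":[0,0,0],"dr":[0,0,0]},{"delta_pos":[0,0,0],"dr":[0,0,0]},{"delta_pos":[0,0,0],"dr":[0,0,0]},{"delta_pos":[0,0,0],"dr":[0,0,0]},{"delta_pos":[0,0,0],"dr":[0,0,0]}]' 1 30
python3 - <<'E'
from h import *
s=get_state();print(s["eef_pos"],s["width"],s["gripper_force"],s["force"])
b=grab("side","side2.png");cv2.imwrite("pics/c2.png",cv2.resize(b[80:230,200:350],(600,600),interpolation=cv2.INTER_CUBIC))
E
```

```text
t: 5.7
eef_pos: [0.5019, -0.1978, 0.0776]
ee_rot: [-3.142, -0.0, 2.663]
force: [0.5, 0.2, 0.1]
width: 0.0135
gripper_force: 29.8
[ 0.50188844 -0.19782353  0.07755256] 0.013512716626346809 29.847504794597626 [0.45476267 0.16425814 0.09844507]
```

View pics/c2.png

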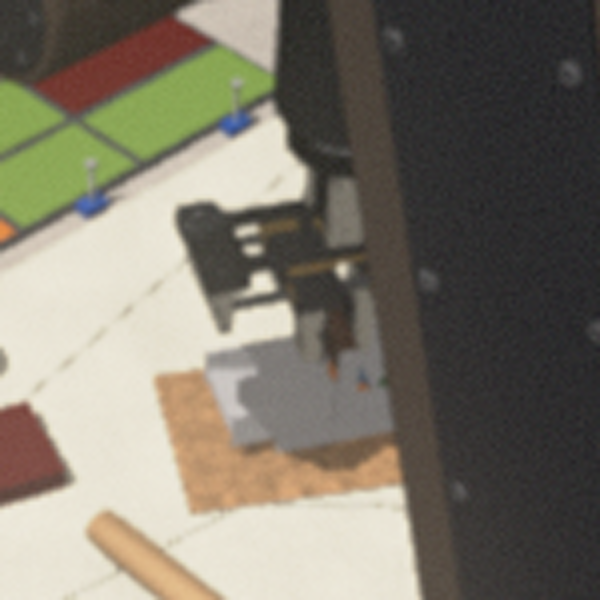

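The grip measures 13.5 mm across the bar at 30 N, on the wooden handle. Next is a gentle lift.

```bash
python3 -m handwheel '[{"delta_pos":[0,0,0.15],"dr":[0,0,0]},{"delta_pos":[0,0,0.3],"dr":[0,0,0]},{"delta_pos":[0,0,0.45],"dr":[0,0,0]},{"delta_pos":[0,0,0.5],"dr":[0,0,0]},{"delta_pos":[0,0,0.5],"dr":[0,0,0]},{"delta_pos":[0,0,0.5],"dr":[0,0,0]},{"delta_pos":[0,0,0.5],"dr":[0,0,0]},{"delta_pos":[0,0,0.45],"dr":[0,0,0]},{"delta_pos":[0,0,0.3],"dr":[0,0,0]},{"delta_pos":[0,0,0.2],"dr":[0,0,0]}]'
python3 - <<'E'
from h import *
s=get_state();print(s["eef_pos"],s["width"],s["gripper_force"],s["force"],s["moment"])
b=grab("side","side3.png");a=grab("top","top3.png");cv2.imwrite("pics/c3.png",np.hstack([cv2.resize(a[90:260,200:370],(400,400),interpolation=cv2.INTER_CUBIC),cv2.resize(b[60:210,200:350],(400,400),interpolation=cv2.INTER_CUBIC)]))
E
```

```text
t: 6.75
eef_pos: [0.502, -0.1978, 0.1941]
ee_rot: [3.141, 0.001, 2.663]
force: [-0.4, -0.0, -2.9]
width: 0.0136
gripper_force: 29.8
[ 0.50200418 -0.19776602  0.19412325] 0.013619948866564 29.848119020462036 [-3.90590997e-01 -7.01132344e-04 -2.90039240e+00] [-0.04390593 -0.08489318 -0.0386215 ]
```

View pics/c3.png

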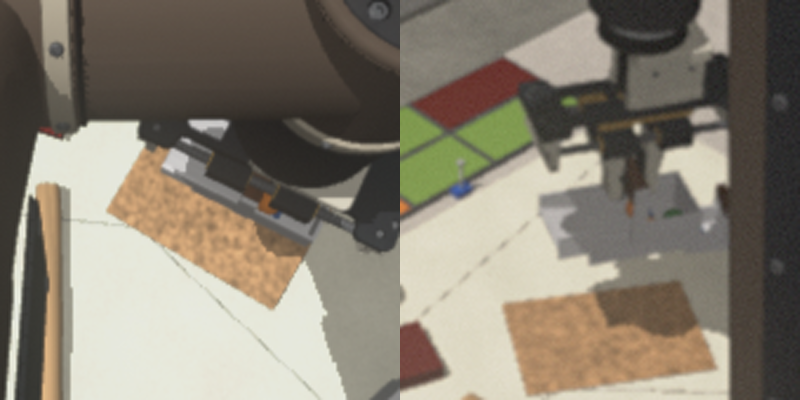

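The scoop is level and clear of the mat with the marbles still in it. I'll carry it to the tray and turn it to heading 90 degrees.

```bash
python3 -m handwheel '[{"delta_pos":[0.03,0.1,0],"dr":[0,0,0]},{"delta_pos":[0.06,0.2,0],"dr":[0,0,0]},{"delta_pos":[0.08,0.3,0],"dr":[0,0,0]},{"delta_pos":[0.11,0.4,0],"dr":[0,0,0]},{"delta_pos":[0.14,0.5,0],"dr":[0,0,1.2]},{"delta_pos":[0.14,0.5,0],"dr":[0,0,1.2]},{"delta_pos":[0.14,0.5,0],"dr":[0,0,1.2]},{"delta_pos":[0.14,0.5,0],"dr":[0,0,1.2]},{"delta_pos":[0.14,0.5,0],"dr":[0,0,1.2]},{"delta_pos":[0.14,0.5,0],"dr":[0,0,1.2]}]'
python3 -m handwheel '[{"delta_pos":[0.14,0.5,0],"dr":[0,0,1.5]},{"delta_pos":[0.14,0.5,0],"dr":[0,0,1.5]},{"delta_pos":[0.14,0.5,0],"dr":[0,0,1.5]},{"delta_pos":[0.14,0.5,0],"dr":[0,0,1.5]},{"delta_pos":[0.14,0.5,0],"dr":[0,0,1.5]},{"delta_pos":[0.14,0.5,0],"dr":[0,0,1.5]},{"delta_pos":[0.14,0.5,0],"dr":[0,0,1.5]},{"delta_pos":[0.14,0.5,0],"dr":[0,0,1.5]},{"delta_pos":[0.14,0.5,0],"dr":[0,0,1.5]},{"delta_pos":[0.14,0.5,0],"dr":[0,0,1.5]}]'
python3 -m handwheel '[{"delta_pos":[0.14,0.5,0],"dr":[0,0,1.3]},{"delta_pos":[0.11,0.4,0],"dr":[0,0,1.3]},{"delta_pos":[0.1,0.35,0],"dr":[0,0,1.3]},{"delta_pos":[0.08,0.3,-0.1],"dr":[0,0,1.3]},{"delta_pos":[0.06,0.2,-0.2],"dr":[0,0,0]},{"delta_pos":[0.04,0.15,-0.25],"dr":[0,0,0]},{"delta_pos":[0.02,0.07,-0.3],"dr":[0,0,0]},{"delta_pos":[0,0,-0.3],"dr":[0,0,0]},{"delta_pos":[0,0,-0.2],"dr":[0,0,0]},{"delta_pos":[0,0,-0.12],"dr":[0,0,0]}]'
python3 - <<'E'
from h import *
s=get_state();print(s["q"],s["force"])
a=grab("top","top4.png");b=grab("side","side4.png");cv2.imwrite("pics/c4.png",np.hstack([cv2.resize(a[30:200,60:230],(400,400),interpolation=cv2.INTER_CUBIC),cv2.resize(b[100:300,60:260],(400,400),interpolation=cv2.INTER_CUBIC)]))
E
```

```text
t: 7.85
eef_pos: [0.5359, -0.0764, 0.1931]
ee_rot: [3.141, 0.0, 2.791]
force: [0.0, -1.0, -2.7]
width: 0.0139
gripper_force: 29.8
t: 8.85
eef_pos: [0.5778, 0.0734, 0.193]
ee_rot: [-3.142, -0.0, 3.053]
force: [0.9, 0.2, -3.0]
width: 0.0135
gripper_force: 29.8
t: 9.85
eef_pos: [0.5936, 0.1308, 0.1479]
ee_rot: [-3.141, -0.001, 3.141]
force: [-1.4, 0.1, -1.9]
width: 0.0141
gripper_force: 29.8
[ 5.37861353e-01  3.28774578e-01 -2.69719217e-01 -6.79696428e-05
 -9.73660308e-01 -2.10916344e+00] [-1.44082282  0.06992068 -1.87397695]
```

View pics/c4.png

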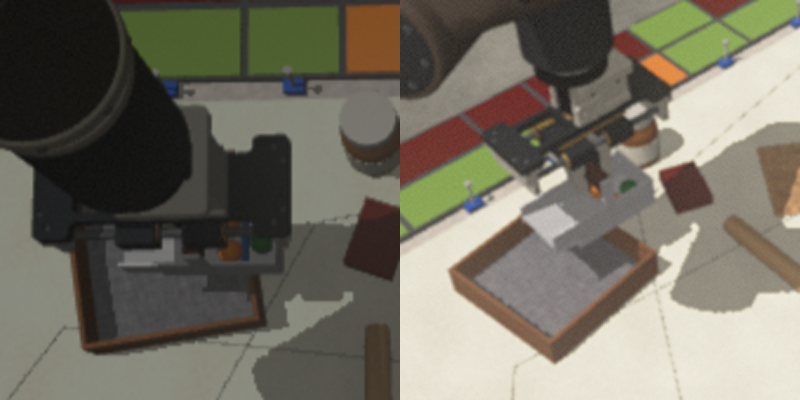

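The side view shows the nose over the tray, with the amber marbles still behind the bar. I'll tip it about -x.

```bash
python3 -m handwheel '[{"delta_pos":[0,0,0],"dr":[-1,0,0]},{"delta_pos":[0,0,0],"dr":[-2,0,0]},{"delta_pos":[0,0,0],"dr":[-2.5,0,0]},{"delta_pos":[0,0,0],"dr":[-2.5,0,0]},{"delta_pos":[0,0,0],"dr":[-2.5,0,0]},{"delta_pos":[0,0,0],"dr":[-2.5,0,0]},{"delta_pos":[0,0,0],"dr":[-2.5,0,0]},{"delta_pos":[0,0,0],"dr":[-2.5,0,0]},{"delta_pos":[0,0,0],"dr":[-2.5,0,0]},{"delta_pos":[0,0,0],"dr":[-2.5,0,0]}]'
python3 -m handwheel '[{"delta_pos":[0,0,0],"dr":[-3,0,0]},{"delta_pos":[0,0,0],"dr":[-3,0,0]},{"delta_pos":[0,0,0],"dr":[-3,0,0]},{"delta_pos":[0,0,0],"dr":[-3,0,0]},{"delta_pos":[0,0,0],"dr":[-2.5,0,0]},{"delta_pos":[0,0,0],"dr":[-2.5,0,0]},{"delta_pos":[0,0,0],"dr":[0,0,0]},{"delta_pos":[0,0,0],"dr":[0,0,0]},{"delta_pos":[0,0,0],"dr":[0,0,0]}]'
python3 - <<'E'
from h import *
s=get_state();print(s["q"],s["force"],np.degrees(s["ee_rot"]))
a=grab("top","top5.png");b=grab("side","side5.png");cv2.imwrite("pics/c5.png",np.hstack([cv2.resize(a[30:200,60:230],(400,400),interpolation=cv2.INTER_CUBIC),cv2.resize(b[100:300,60:260],(400,400),interpolation=cv2.INTER_CUBIC)]))
E
```

```text
t: 10.95
eef_pos: [0.5945, 0.1319, 0.1497]
ee_rot: [-2.739, 0.002, -3.141]
force: [0.7, -0.5, -3.6]
width: 0.014
gripper_force: 29.8
t: 11.85
eef_pos: [0.5941, 0.1312, 0.1492]
ee_rot: [-2.445, 0.001, 3.141]
force: [0.2, 0.7, -2.1]
width: 0.0139
gripper_force: 29.8
[ 0.7927757   0.53043224 -0.33139418  0.48933542 -1.28237757 -2.6454856 ] [ 0.19984229  0.70340497 -2.14127359] [-1.40068220e+02  3.15438355e-02  1.79976208e+02]
```

View pics/c5.png

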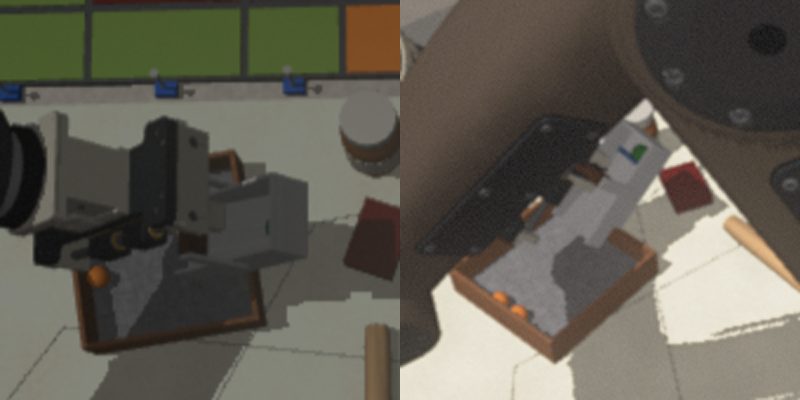

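The tilt reads 40.0 degrees. Both amber marbles are in the tray, at about (500,298) and (520,312) in the side crop, and the green one is still in its pocket. I'll hold for more than 2 s and then level.

```bash
python3 -m handwheel '[{"delta_pos":[0,0,0],"dr":[0,0,0]},{"delta_pos":[0,0,0],"dr":[0,0,0]},{"delta_pos":[0,0,0],"dr":[0,0,0]},{"delta_pos":[0,0,0],"dr":[0,0,0]},{"delta_pos":[0,0,0],"dr":[0,0,0]},{"delta_pos":[0,0,0],"dr":[0,0,0]},{"delta_pos":[0,0,0],"dr":[0,0,0]},{"delta_pos":[0,0,0],"dr":[0,0,0]},{"delta_pos":[0,0,0],"dr":[0,0,0]},{"delta_pos":[0,0,0],"dr":[0,0,0]}]'
python3 -m handwheel '[{"delta_pos":[0,0,0],"dr":[0,0,0]},{"delta_pos":[0,0,0],"dr":[0,0,0]},{"delta_pos":[0,0,0],"dr":[0,0,0]},{"delta_pos":[0,0,0],"dr":[0,0,0]},{"delta_pos":[0,0,0],"dr":[0,0,0]},{"delta_pos":[0,0,0],"dr":[0,0,0]},{"delta_pos":[0,0,0],"dr":[0,0,0]},{"delta_pos":[0,0,0],"dr":[0,0,0]},{"delta_pos":[0,0,0],"dr":[0,0,0]},{"delta_pos":[0,0,0],"dr":[0,0,0]}]'
python3 -m handwheel '[{"delta_pos":[0,0,0],"dr":[0,0,0]},{"delta_pos":[0,0,0],"dr":[0,0,0]},{"delta_pos":[0,0,0],"dr":[0,0,0]},{"delta_pos":[0,0,0],"dr":[1,0,0]},{"delta_pos":[0,0,0],"dr":[2,0,0]},{"delta_pos":[0,0,0],"dr":[3,0,0]},{"delta_pos":[0,0,0.1],"dr":[3,0,0]},{"delta_pos":[0,0,0.2],"dr":[3,0,0]},{"delta_pos":[0,0,0.2],"dr":[3,0,0]},{"delta_pos":[0,0,0.2],"dr":[3,0,0]}]'
python3 -m handwheel '[{"delta_pos":[0,0,0.2],"dr":[3,0,0]},{"delta_pos":[0,0,0.2],"dr":[3,0,0]},{"delta_pos":[0,0,0.2],"dr":[3,0,0]},{"delta_pos":[0,0,0.2],"dr":[3,0,0]},{"delta_pos":[0,0,0],"dr":[3,0,0]},{"delta_pos":[0,0,0],"dr":[3,0,0]},{"delta_pos":[0,0,0],"dr":[2.5,0,0]},{"delta_pos":[0,0,0],"dr":[1.5,0,0]},{"delta_pos":[0,0,0],"dr":[0,0,0]},{"delta_pos":[0,0,0],"dr":[0,0,0]}]'
```

```text
t: 12.95
eef_pos: [0.594, 0.1313, 0.1489]
ee_rot: [-2.443, 0.0, 3.141]
force: [-0.0, 0.3, -2.7]
width: 0.0137
gripper_force: 29.8
t: 13.95
eef_pos: [0.594, 0.1313, 0.1489]
ee_rot: [-2.443, 0.0, 3.141]
force: [0.7, 0.4, -2.3]
width: 0.0139
gripper_force: 29.8
t: 14.95
eef_pos: [0.594, 0.1311, 0.1707]
ee_rot: [-2.762, 0.001, 3.141]
force: [-0.9, 0.2, -3.5]
width: 0.0137
gripper_force: 29.8
t: 15.95
eef_pos: [0.594, 0.131, 0.1942]
ee_rot: [-3.141, 0.0, 3.141]
force: [-0.1, -0.2, -2.8]
width: 0.0142
gripper_force: 29.8
```

```bash
python3 -m handwheel '[{"delta_pos":[-0.03,-0.1,0],"dr":[0,0,0]},{"delta_pos":[-0.06,-0.2,0],"dr":[0,0,0]},{"delta_pos":[-0.09,-0.3,0],"dr":[0,0,0]},{"delta_pos":[-0.12,-0.4,0],"dr":[0,0,0]},{"delta_pos":[-0.15,-0.5,0],"dr":[0,0,-1.5]},{"delta_pos":[-0.15,-0.5,0],"dr":[0,0,-1.5]},{"delta_pos":[-0.15,-0.5,0],"dr":[0,0,-1.5]},{"delta_pos":[-0.15,-0.5,0],"dr":[0,0,-1.5]},{"delta_pos":[-0.15,-0.5,0],"dr":[0,0,-1.5]},{"delta_pos":[-0.15,-0.5,0],"dr":[0,0,-1.5]}]'
python3 -m handwheel '[{"delta_pos":[-0.15,-0.5,0],"dr":[0,0,-1.7]},{"delta_pos":[-0.15,-0.5,0],"dr":[0,0,-1.7]},{"delta_pos":[-0.15,-0.5,0],"dr":[0,0,-1.7]},{"delta_pos":[-0.15,-0.5,0],"dr":[0,0,-1.7]},{"delta_pos":[-0.15,-0.5,0],"dr":[0,0,-1.7]},{"delta_pos":[-0.15,-0.5,0],"dr":[0,0,-1.7]},{"delta_pos":[-0.15,-0.5,0],"dr":[0,0,-1.7]},{"delta_pos":[-0.15,-0.5,0],"dr":[0,0,-1.7]},{"delta_pos":[-0.15,-0.5,0],"dr":[0,0,-1.7]},{"delta_pos":[-0.15,-0.5,0],"dr":[0,0,-1.7]}]'
python3 -m handwheel '[{"delta_pos":[-0.12,-0.4,0],"dr":[0,0,-1.25]},{"delta_pos":[-0.11,-0.35,0],"dr":[0,0,-1.25]},{"delta_pos":[-0.09,-0.3,0],"dr":[0,0,-1.25]},{"delta_pos":[-0.07,-0.2,0],"dr":[0,0,-1.25]},{"delta_pos":[-0.06,-0.15,0],"dr":[0,0,0]},{"delta_pos":[-0.04,-0.1,0],"dr":[0,0,0]},{"delta_pos":[-0.03,-0.1,0],"dr":[0,0,0]},{"delta_pos":[0,0,0],"dr":[0,0,0]},{"delta_pos":[0,0,0],"dr":[0,0,0]}]'
python3 - <<'E'
from h import *
s=get_state();print(s["q"],s["force"],np.degrees(s["ee_rot"]))
grab("top","top6.png")
for n,f in(("top0","pics/top0.png"),("top6","pics/top6.png")):
    im=cv2.imread(f);h=cv2.cvtColor(im,cv2.COLOR_BGR2HSV)
    m=((h[...,0]>5)&(h[...,0]<22)&(h[...,1]>70)).astype(np.uint8);m[:,:235]=0;m[:,355:]=0;m[:125]=0;m[230:]=0
    m=cv2.morphologyEx(m,cv2.MORPH_OPEN,np.ones((3,3)))
    p=np.argwhere(m)[:,::-1].astype(np.float32);r=cv2.minAreaRect(p);c=cv2.boxPoints(r)
    w=np.array([at("top",q,.005) for q in c]);print(n,c.round(1).tolist(),w.mean(0).round(4),np.linalg.norm(w[1]-w[0]).round(4),np.linalg.norm(w[2]-w[1]).round(4),np.degrees(np.arctan2(*(w[2]-w[1])[[1,0]])))
E
```

```text
t: 16.95
eef_pos: [0.5576, 0.0099, 0.194]
ee_rot: [3.142, 0.0, 2.982]
force: [0.6, 0.4, -2.1]
width: 0.0138
gripper_force: 29.8
t: 17.95
eef_pos: [0.5126, -0.14, 0.194]
ee_rot: [3.142, 0.0, 2.685]
force: [-0.2, -0.8, -2.3]
width: 0.0136
gripper_force: 29.8
t: 18.85
eef_pos: [0.4975, -0.1866, 0.194]
ee_rot: [3.142, 0.0, 2.601]
force: [-0.5, -0.0, -2.3]
width: 0.014
gripper_force: 29.8
[ 1.04822789e-02  1.64319793e-01 -3.78015795e-01 -1.49248737e-05
 -1.02839854e+00 -2.12218541e+00] [-0.48238076 -0.01932508 -2.34120925] [1.79997509e+02 2.65201232e-03 1.49007882e+02]
top0 [[244.60000610351562, 179.39999389648438], [272.3999938964844, 132.1999969482422], [343.20001220703125, 173.8000030517578], [315.3999938964844, 221.10000610351562]] [ 0.5007 -0.1805  0.005 ] 0.1293 0.1907 -122.5227343313358
top6 [[244.1999969482422, 180.1999969482422], [261.6000061035156, 149.8000030517578], [333.0, 190.60000610351562], [315.6000061035156, 221.0]] [ 0.4804 -0.1674  0.005 ] 0.0823 0.1899 -121.5919939491833
```

The mat measures 0.129 x 0.191 m with its centre at (0.500,-0.181). The handle is where it should be, so I'll lower it.

```bash
python3 -m handwheel '[{"delta_pos":[0,0,-0.3],"dr":[0,0,0]},{"delta_pos":[0,0,-0.5],"dr":[0,0,0]},{"delta_pos":[0,0.03,-0.5],"dr":[0,0,0]},{"delta_pos":[0,0,-0.5],"dr":[0,0,0]},{"delta_pos":[0,0,-0.5],"dr":[0,0,0]},{"delta_pos":[0,0,-0.5],"dr":[0,0,0]},{"delta_pos":[0,0,-0.4],"dr":[0,0,0]},{"delta_pos":[0,0,-0.3],"dr":[0,0,0]},{"delta_pos":[0,0,-0.15],"dr":[0,0,0]},{"delta_pos":[0,0,-0.08],"dr":[0,0,0]}]'
python3 -m handwheel '[{"delta_pos":[0,0,-0.04],"dr":[0,0,0]},{"delta_pos":[0,0,-0.04],"dr":[0,0,0]},{"delta_pos":[0,0,0],"dr":[0,0,0]},{"delta_pos":[0,0,0],"dr":[0,0,0]}]'
```

```text
t: 19.9
eef_pos: [0.4974, -0.1858, 0.0817]
ee_rot: [-3.141, -0.0, 2.601]
force: [0.6, 0.7, -2.5]
width: 0.0137
gripper_force: 29.8
t: 20.3
eef_pos: [0.4976, -0.1858, 0.08]
ee_rot: [3.141, 0.001, 2.6]
force: [-0.9, -0.2, -3.0]
width: 0.0138
gripper_force: 29.8
```

```bash
python3 -m handwheel '[{"delta_pos":[0,0,-0.03],"dr":[0,0,0]},{"delta_pos":[0,0,-0.03],"dr":[0,0,0]},{"delta_pos":[0,0,-0.02],"dr":[0,0,0]},{"delta_pos":[0,0,0],"dr":[0,0,0]},{"delta_pos":[0,0,0],"dr":[0,0,0]}]'
```

```text
t: 20.8
eef_pos: [0.4974, -0.1858, 0.0775]
ee_rot: [3.142, 0.0, 2.601]
force: [-2.0, 1.4, 4.1]
width: 0.0138
gripper_force: 29.8
```

It has settled on the mat: 4 N up at the original height. I'll release and retreat straight up.

```bash
python3 -m handwheel '[{"delta_pos":[0,0,0],"dr":[0,0,0]},{"delta_pos":[0,0,0],"dr":[0,0,0]},{"delta_pos":[0,0,0],"dr":[0,0,0]},{"delta_pos":[0,0,0],"dr":[0,0,0]},{"delta_pos":[0,0,0],"dr":[0,0,0]},{"delta_pos":[0,0,0],"dr":[0,0,0]},{"delta_pos":[0,0,0],"dr":[0,0,0]},{"delta_pos":[0,0,0],"dr":[0,0,0]}]' 0
python3 -m handwheel '[{"delta_pos":[0,0,0.2],"dr":[0,0,0]},{"delta_pos":[0,0,0.4],"dr":[0,0,0]},{"delta_pos":[0,0,0.6],"dr":[0,0,0]},{"delta_pos":[0,0,0.7],"dr":[0,0,0]},{"delta_pos":[0,0,0.7],"dr":[0,0,0]},{"delta_pos":[0,0,0.7],"dr":[0,0,0]},{"delta_pos":[0,0,0.7],"dr":[0,0,0]},{"delta_pos":[0,0,0.7],"dr":[0,0,0]},{"delta_pos":[0,0,0.6],"dr":[0,0,0]},{"delta_pos":[0,0,0.3],"dr":[0,0,0]}]'
python3 -m handwheel '[{"delta_pos":[-0.3,-0.6,0],"dr":[0,0,0]},{"delta_pos":[-0.4,-0.8,0],"dr":[0,0,0]},{"delta_pos":[-0.4,-0.8,0],"dr":[0,0,0]},{"delta_pos":[-0.4,-0.8,0],"dr":[0,0,0]},{"delta_pos":[-0.4,-0.8,0],"dr":[0,0,0]},{"delta_pos":[-0.4,-0.8,0],"dr":[0,0,0]},{"delta_pos":[-0.4,-0.8,0],"dr":[0,0,0]},{"delta_pos":[-0.3,-0.6,0],"dr":[0,0,0]},{"delta_pos":[0,0,0],"dr":[0,0,0]},{"delta_pos":[0,0,0],"dr":[0,0,0]}]'
python3 - <<'E'
from h import *
a=grab("top","top7.png")
for q in["scoop","lip","pocket","handle"]:
    print(q,[(np.round(r["location"]).tolist(),round(r["conf"],2)) for r in mark_of("top",q)[:3]])
cv2.imwrite("pics/c7.png",cv2.resize(a,(780,585)))
E
```

```text
t: 21.6
eef_pos: [0.4974, -0.1858, 0.0773]
ee_rot: [3.142, 0.0, 2.6]
force: [0.4, 0.3, 0.1]
width: 0.0437
gripper_force: 0.0
t: 22.6
eef_pos: [0.498, -0.186, 0.2482]
ee_rot: [3.14, 0.003, 2.601]
force: [-0.0, -0.3, 0.2]
width: 0.044
gripper_force: 0.0
t: 23.6
eef_pos: [0.4071, -0.3659, 0.2452]
ee_rot: [3.141, -0.0, 2.599]
force: [-0.3, 0.6, 0.1]
width: 0.0436
gripper_force: 0.0
scoop [([292.0, 174.0], 0.79)]
lip [([269.0, 158.0], 0.86)]
pocket []
handle [([298.0, 174.0], 0.69)]
```

View pics/c7.png

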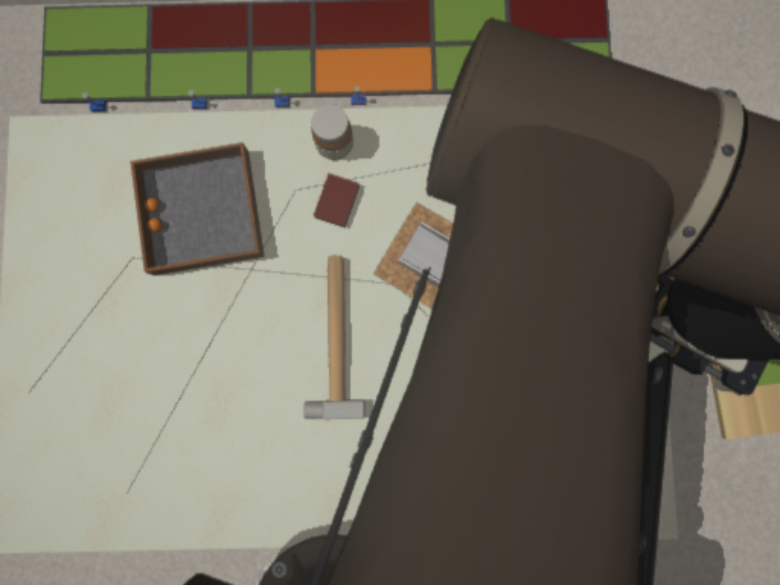

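The picture shows both amber marbles in the tray at (152,205) and (154,225). The scoop is on the mat, with its lip where I predicted. The jar, hammer and offcuts have not moved, and the arm is clear.

```bash
python3 -c "from station import *; print(job_done())"
```

```text
the job is handed in; nothing more can be done
None
```

The job is handed in: both amber marbles are in the tray, and the scoop is back level on the middle of its mat and released. The green marble was in its pocket at full tilt, but I had no clear view of it after the scoop was set down.

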